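Dry-lay the potted flower on the mosaic panel

ROBOT

A 7-joint arm with a two-finger parallel gripper is mounted at the origin on the work surface. World frame = base frame: x ahead of the robot, y to its left, z up, the work surface at z = 0. Lengths are in m, angles in degrees, forces in N, time in s.
With the tool pointing down it reaches from about 0.425 to 0.875 m from the base axis. Payload 4.7 kg.
Tool frame: the origin (TCP) lies at the very end of the fingers, on their centre line; the grasp point (between the pads) lies behind it (env.pinch_z is the z of the grasp point in the tool frame, in m); z points along the fingers, y is the direction in which the jaws open and shut (so a half turn about z gives the same grasp; the last joint's range is limited). The gripper opens to 87 mm and grips with 3 to 60 N. Pads are 19 mm wide; open, the fingers measure 117 mm over their backs; the gripper's body (75 mm by 190 mm) begins 51 mm behind the grasp point.
Start: joints at [66.583, 18.392, -4.016, 83.108, 1.295, 78.541, -3.26], TCP at [0.267, -0.593, 0.223] pointing down, gripper open.
Joint ranges: [-163.93, 163.93], [-17.29, 119.83], [-79.2, 71.16], [3.27, 140.29], [-89.18, 269.18], [5.43, 117.66], [-154.24, 154.24]. Speed limits (degrees/s): [147.25, 147.25, 180, 180, 180, 180, 180].

INTERFACE

Orientations are given as [roll, pitch, yaw] about the fixed x, y, z axes, in that order (R = Rz(yaw) Ry(pitch) Rx(roll)).
In Python, from cell import readout, read_camera, env gives the robot as it stands. The module is installed in compiled form; this text tells all that it offers.
- The arm moves only by the tool servo_tool, never from a script. Its argument "plan" is a list that holds one entry, the list of rows, each a list of 5 numbers: the finger opening in m, from 0 to 0.087, then the shift along the tool's x, y, z in m, then the turn about the tool's z in rad. In form: [[[jaw, x, y, z, yaw], ...]]. A call has 1 to 12 rows; each row is the pose to reach, as a shift and turn from the pose measured when the call began, along the tool's axes at that moment; what a row does not reach only later rows make up. A row lasts 1/12 s, in which the tool goes at most 41.7 mm and 7.16 degrees, less where a joint would pass 70% of its speed; a pose out of reach is approached as far as the arm can. A call with a gripper value outside its range is refused whole. The fingers move at their own pace and stop on an object; "force" is the grip in N (left out, the last holds). Time passes only in rows, so rows that repeat a pose let the fingers close. It gives the time, the measured TCP pose, the force and the opening at its end, in the units of the state.
- readout.get_obs(): the state, without advancing time (a new reading comes with each control period).
- read_camera(name): name is "side" or "top" or "wrist"; returns a dict with "image" (400x640x3 uint8, red, green, blue), "range_z" (400x640 float32, m along the optical axis (not along the pixel's ray), 0 where there is no reading), "mtx" (3x3 intrinsics, pixels), "camera_from_world" (4x4, takes a point from world to camera coordinates). Camera axes: x right, y up, looking along -z (the intrinsics and any distortion apply to the point x, -y, -z); pixel columns grow to the right and rows downward; lengths in m; the calibration is good to about 2 mm. A picture is of the moment at which its call begins.
- env.sign_off(): hands the job in, once; it reports no verdict.
The state is a dict: "time_s": time; "qpos": joint angles; "joint_velocities": joint speeds; "effort": joint torques, N m; "tool_pos": TCP position; "tool_rot": TCP orientation; "force": force on the tool from outside, world axes, zero at the start; "wrist_torque": the same for the moment, N m; "grip_width": finger opening in m.
Only numpy, scipy, OpenCV 4.12 (cv2) and the standard library are available. Lean on these libraries where they do the work, as an engineer would, in place of code of your own. Each camera call takes 0.05 s, during which the arm holds its last target. There are 200 camera calls.

TASK

Lay out the potted flower on the yellow panel, all directions as you see the picture upright, with the glued terracotta pot at its bottom and opening upwards: the bar goes upright above the middle of the pot as the stem, the large round piece above the stem and in line with it as the flower head, and the square piece to the left of the stem, level with the stem's middle and squared up with it, as a leaf. Leave a gap of about 15 mm for the next chips between pot and stem, stem and head, and stem and leaf, and set the small round piece flat on top of the middle of the flower head as its eye. All pieces end lying flat and let go; leave the bowl, the jar and the spreader where they are.

Things in the scene. Friction and masses are not known exactly. Their poses are not given: they have to be found in the camera images.
- panel: Yellow painted wooden panel, 200 mm wide (its x) by 220 mm high (its y), 18 mm thick, lying flat and held fast on the black mat at any turn in the plane. Origin: centre of its underside. The picture's top is its +y, the picture's right its +x. A row of small coloured glass chips is glued along the bottom edge and a flat terracotta disc of 28 mm across (the sun) in the top right corner; both stand only 2 mm proud.
- pot: Flat terracotta flower pot glued on the panel's lower half, 36 mm high (its y), 46 mm wide at the rim and 28 mm at the foot, 4 mm thick. Origin: its middle, on the panel's top face (18 mm above the table). +y points from foot to rim (towards the picture's top; the rim's upper edge is 18 mm from the origin), +x to the picture's right; turned the same as the panel.
- stem_c (a point): Loose white ceramic bar, 22 mm (its x) by 56 mm (its y), 16 mm thick, 45 g. Point: its centre, 8 mm above its underside. It starts flat on the table beside the panel at any turn.
- leaf_c (a point): Loose white ceramic square piece, 36 by 36 mm, sides along its x and y, 16 mm thick, 48 g. Point: its centre, 8 mm above its underside. It starts flat on the table beside the panel at any turn.
- head_c (a point): Loose large white ceramic round piece, a flat disc 44 mm across and 16 mm thick, 56 g. Point: its centre, 8 mm above its underside. It starts flat on the table beside the panel.
- eye_c (a point): Loose small white ceramic round piece, a flat disc 28 mm across and 14 mm thick, 20 g. Point: its centre, 7 mm above its underside. It starts flat on the table beside the panel.
- bowl: Bystander: empty terracotta bowl, 112 mm across, 60 mm high, loose. Origin: centre of its underside.
- jar: Bystander: closed grey jar with a white cap, 68 mm across, 85 mm high, loose. Origin: centre of its underside.
- spreader: Bystander: spatula-like spreader lying flat on the far side of the panel, 200 mm long along its x, loose.

How it is judged:
By the outcome, as a careful person would: the job done as asked, in the order asked, and still so for the second after the job is handed in, with the robot touching nothing.
It also fails if it takes over 96 s, if anything falls off the work surface, if the arm or the gripper's body presses on something with over 40 N, if the wrist force passes 120 N, or if a joint passes its speed limit or range.

## Working session

There is one attempt and no reset: what is moved stays moved. The work goes in short steps, Python scripts to look and compute and a tool call to move; the robot and the scene stay as the last step left them, time stands still between calls to the robot, and variables do not carry over. Pictures are saved under pics/ and viewed, about 12 in all and at most 16, crops included, and the job is handed in when it is done.

Besides the shell and the picture viewer there is one more tool, called after "Emit:" as name(argument=value, ...) on one line, values as JSON. servo_tool: Moves the arm, as the interface text tells. Its arguments: {"type":"object","properties":{"plan":{"type":"array"},"force":{"type":"number"}},"required":["plan"]}

```bash
mkdir -p pics
python3 - <<'E'
from cell import readout, read_camera, env
import cv2, numpy as np, pickle
o=readout.get_obs(); print({k:np.round(v,3) for k,v in o.items()}, env.pinch_z)
for n in ("top","side"):
    c=read_camera(n); pickle.dump(c,open(f"{n}.pkl","wb"))
    cv2.imwrite(f"pics/{n}0.png",c["image"][...,::-1]); print(n,c["mtx"],c["camera_from_world"].round(3), c["range_z"].min(), c["range_z"].max(), c.keys())
E
```

```text
{'time_s': np.float64(0.0), 'qpos': array([66.581, 18.438, -4.015, 83.175,  1.296, 78.54 , -3.261]), 'joint_velocities': array([-0.042,  0.002,  0.098,  0.071,  0.003,  0.056, -0.012]), 'effort': array([ 0.0000e+00, -4.9129e+01, -4.0400e-01, -3.1253e+01, -6.4000e-02,
        4.4000e-02,  0.0000e+00]), 'tool_pos': array([ 0.266, -0.592,  0.221]), 'tool_rot': array([-1.79892e+02,  7.00000e-03,  2.42270e+01]), 'force': array([ 0.641,  0.275, -0.678]), 'wrist_torque': array([0.038, 0.035, 0.014]), 'grip_width': np.float64(0.087)} -0.0187
top [[517.81992998   0.         321.20598363]
 [  0.         517.81992998 191.04126951]
 [  0.           0.           1.        ]] [[-0.014 -1.    -0.015  0.032]
 [ 0.989 -0.016  0.146 -0.612]
 [-0.147 -0.012  0.989 -1.121]
 [ 0.     0.     0.     1.   ]] 0.0 2.1185117 dict_keys(['image', 'range_z', 'mtx', 'camera_from_world'])
side [[451.8173934    0.         322.27754958]
 [  0.         451.8173934  197.26041214]
 [  0.           0.           1.        ]] [[-0.944 -0.33  -0.008  0.574]
 [ 0.18  -0.534  0.826 -0.131]
 [-0.277  0.778  0.563 -0.944]
 [ 0.     0.     0.     1.   ]] 0.0 3.4131186 dict_keys(['image', 'range_z', 'mtx', 'camera_from_world'])
```

View pics/top0.png

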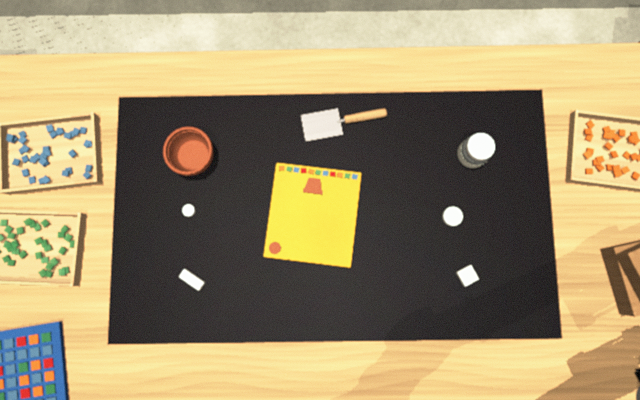

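View pics/side0.png

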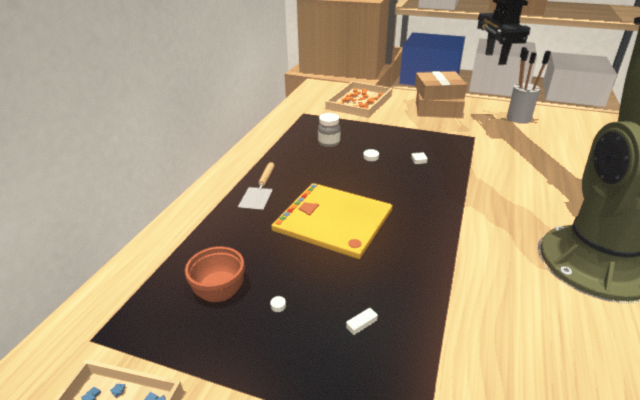

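The side view agrees with the top view. In the top view the panel's centre is at about (312,215), with its chips and the pot (313,186) on the far side, so picture-up points towards the robot. The stem is at (191,279), the leaf at (468,276), the head at (453,216) and the eye at (188,210).

```bash
cat > h.py <<'E'
import numpy as np, cv2
from cell import readout, read_camera, env
def world(c):
    h,w=c["range_z"].shape; v,u=np.mgrid[:h,:w]; d=c["range_z"]; K=c["mtx"]
    p=np.stack([(u-K[0,2])/K[0,0]*d,-(v-K[1,2])/K[1,1]*d,-d,np.ones_like(d)],-1)
    return (p@np.linalg.inv(c["camera_from_world"]).T)[...,:3]
def plane(c,u,v,z):
    "world point of pixel on height z"
    K=c["mtx"]; M=np.linalg.inv(c["camera_from_world"])
    r=M[:3,:3]@np.array([(u-K[0,2])/K[0,0],-(v-K[1,2])/K[1,1],-1]); o=M[:3,3]
    return o+r*(z-o[2])/r[2]
def blobs(mask,minpx):
    n,l,s,ct=cv2.connectedComponentsWithStats(mask.astype(np.uint8))
    return [(l==i,ct[i]) for i in range(1,n) if s[i,4]>=minpx]
def rect(c,m,z):
    "min-area rect in world of mask's outline, on height z"
    cs=cv2.findContours(m.astype(np.uint8),cv2.RETR_EXTERNAL,cv2.CHAIN_APPROX_NONE)[0]
    k=max(cs,key=len)[:,0]
    return cv2.minAreaRect(np.array([plane(c,u,v,z)[:2]*1000 for u,v in k],np.float32))
def go(x,y,z,yaw):
    "tool shifts for world TCP target; yaw world deg, taken modulo 180 to the nearest turn"
    o=readout.get_obs(); p=o["tool_pos"]; w=np.radians(o["tool_rot"][2])
    d=np.array([x,y,z])-p
    t=(o["tool_rot"][2]-yaw+90)%180-90
    print("go: x %.4f y %.4f z %.4f yaw %.3f"%(d[0]*np.cos(w)+d[1]*np.sin(w), d[0]*np.sin(w)-d[1]*np.cos(w), -d[2], np.radians(t)),
      "| tcp",p.round(4),"rot",o["tool_rot"].round(2),"w",round(float(o["grip_width"]),4),"F",o["force"].round(1),"t",round(float(o["time_s"]),2),"q7",round(float(o["qpos"][6]),1))
E
python3 - <<'E'
from h import *
import pickle
c=pickle.load(open("top.pkl","rb")); W=world(c); im=c["image"]; hsv=cv2.cvtColor(im,cv2.COLOR_RGB2HSV)
reg=np.zeros(im.shape[:2],bool); reg[100:335,125:540]=1
white=(hsv[...,2]>150)&(hsv[...,1]<60)&reg
for m,ct in blobs(white,60): print("w",ct.round(1),m.sum(),W[m].mean(0).round(4),rect(c,m,.016), plane(c,*ct,.016).round(4))
yel=(hsv[...,0]>20)&(hsv[...,0]<35)&(hsv[...,1]>150)&reg
for m,ct in blobs(yel,1000): print("y",ct.round(1),W[m].mean(0).round(4),rect(c,m,.018))
red=(hsv[...,0]<14)&(hsv[...,1]>120)&reg
for m,ct in blobs(red,40): print("r",ct.round(1),m.sum(),plane(c,*ct,.02).round(4),rect(c,m,.021), W[m].mean(0).round(4))
E
```

```text
w [321.5 124.3] 1048 [0.7779 0.0203 0.0088] ((776.6668090820312, 16.075176239013672), (65.47533416748047, 100.29985046386719), 9.400702476501465) [0.7758 0.0203 0.016 ]
w [480.6 145.9] 614 [ 0.6994 -0.3263  0.0928] ((717.0944213867188, -349.2607421875), (63.28227233886719, 62.00824737548828), 88.9635009765625) [ 0.7171 -0.3495  0.016 ]
w [187.8 209.8] 131 [0.5789 0.3327 0.0108] ((577.9383544921875, 330.9687194824219), (28.047592163085938, 27.815763473510742), 89.102294921875) [0.5783 0.3313 0.016 ]
w [452.6 215.7] 315 [ 0.554  -0.273   0.0287] ((555.6771240234375, -275.9211120605469), (43.25740432739258, 43.901607513427734), 87.21748352050781) [ 0.5552 -0.276   0.016 ]
w [467.5 275.3] 296 [ 0.4205 -0.3032  0.0138] ((420.4675598144531, -302.5843200683594), (38.143348693847656, 38.65774917602539), 27.22095489501953) [ 0.4205 -0.3026  0.016 ]
w [191.  279.3] 279 [0.4205 0.3177 0.0265] ((420.2607421875, 320.52349853515625), (57.94769287109375, 24.446931838989258), 56.547088623046875) [0.4203 0.3205 0.016 ]
y [312.8 216.9] [0.5573 0.0433 0.0221] ((564.7940063476562, 44.31419372558594), (201.30181884765625, 221.78912353515625), 82.31046295166016)
r [187.8 150.8] 2022 [0.7166 0.3336 0.02  ] ((716.5487060546875, 332.9736022949219), (119.89543151855469, 117.34049987792969), 0.9428333044052124) [0.7144 0.3307 0.0302]
r [313.1 186.2] 213 [0.6281 0.0416 0.02  ] ((629.3450317382812, 41.383033752441406), (40.0144157409668, 33.23442459106445), 81.8188247680664) [0.6271 0.0414 0.0267]
r [274.6 247.5] 89 [0.4888 0.1308 0.02  ] ((488.7466125488281, 129.73416137695312), (22.75891876220703, 20.28751564025879), 89.1593017578125) [0.4888 0.1308 0.0197]
```

Run:
```python
from h import *
c=read_camera("wrist"); M=np.linalg.inv(c["camera_from_world"]); o=readout.get_obs()
R=cv2.Rodrigues(np.zeros(3))[0]; w=np.radians(o["tool_rot"][2]); X=np.array([[np.cos(w),np.sin(w),0],[np.sin(w),-np.cos(w),0],[0,0,-1]])
print("cam in tool",(X.T@(M[:3,3]-o["tool_pos"])).round(3),"look",(X.T@-M[:3,2]).round(3),"right",(X.T@M[:3,0]).round(3),c["mtx"][0,0])
go(.57,.045,.25,-8)
```

```text
cam in tool [ 0.071 -0.001 -0.162] look [-0.255 -0.002  0.967] right [0.    1.    0.002] 315.3671815451277
go: x 0.5383 y -0.4567 z -0.0283 yaw 0.562 | tcp [ 0.2665 -0.5924  0.2217] rot [-1.7992e+02  1.0000e-02  2.4230e+01] w 0.087 F [-0.4 -0.2 -0.4] t 0.15 q7 -3.3
```

Emit:
servo_tool(plan=[[[0.087, 0.538, -0.457, -0.028, 0.562], [0.087, 0.538, -0.457, -0.028, 0.562], [0.087, 0.538, -0.457, -0.028, 0.562], [0.087, 0.538, -0.457, -0.028, 0.562], [0.087, 0.538, -0.457, -0.028, 0.562], [0.087, 0.538, -0.457, -0.028, 0.562], [0.087, 0.538, -0.457, -0.028, 0.562], [0.087, 0.538, -0.457, -0.028, 0.562], [0.087, 0.538, -0.457, -0.028, 0.562], [0.087, 0.538, -0.457, -0.028, 0.562], [0.087, 0.538, -0.457, -0.028, 0.562], [0.087, 0.538, -0.457, -0.028, 0.562]]], force=20)

```text
time_s: 1.15
tool_pos: [0.4805, -0.1412, 0.2422]
tool_rot: [-180.0, 0.0, -8.0]
force: [0.5, -0.7, 0.1]
grip_width: 0.0871
```

```bash
python3 -c "
from h import *
go(.57,.045,.25,-8)"
```

```text
go: x 0.0628 y -0.1968 z -0.0078 yaw 0.000 | tcp [ 0.4805 -0.1412  0.2422] rot [-1.7996e+02  4.0000e-02 -7.9800e+00] w 0.0871 F [ 0.5 -0.7  0.1] t 1.15 q7 -84.7
```

Emit:
servo_tool(plan=[[[0.087, 0.063, -0.197, -0.008, 0], [0.087, 0.063, -0.197, -0.008, 0], [0.087, 0.063, -0.197, -0.008, 0], [0.087, 0.063, -0.197, -0.008, 0], [0.087, 0.063, -0.197, -0.008, 0], [0.087, 0.063, -0.197, -0.008, 0], [0.087, 0.063, -0.197, -0.008, 0], [0.087, 0.063, -0.197, -0.008, 0]]])

```text
time_s: 1.82
tool_pos: [0.57, 0.0445, 0.2498]
tool_rot: [180.0, 0.1, -8.0]
force: [0.1, 0.2, -0.8]
grip_width: 0.087
```

Run:
```python
from h import *
c=read_camera("wrist"); im=c["image"]; cv2.imwrite("pics/w1.png",im[...,::-1]); W=world(c)
go(.4203,.3205,.12,56.5)
hsv=cv2.cvtColor(im,cv2.COLOR_RGB2HSV)
yel=(hsv[...,0]>20)&(hsv[...,0]<35)&(hsv[...,1]>150)
for m,ct in blobs(yel,1000): print("y",ct.round(1),m.sum(),W[m].mean(0).round(4),rect(c,m,.018))
red=(hsv[...,0]<14)&(hsv[...,1]>120)
for m,ct in blobs(red,200): print("r",ct.round(1),m.sum(),plane(c,*ct,.022).round(4),rect(c,m,.022), W[m].mean(0).round(4))
```

```text
go: x -0.1871 y -0.2533 z 0.1299 yaw -1.127 | tcp [0.5699 0.0434 0.2499] rot [ 1.7997e+02  9.0000e-02 -8.0900e+00] w 0.0872 F [ 0.  -1.5  0.1] t 1.87 q7 -109.7
r [48.  79.7] 9565 [0.7182 0.3408 0.022 ] ((712.0142822265625, 335.9342041015625), (122.18250274658203, 122.17326354980469), 67.64625549316406) [0.7152 0.3317 0.0335]
r [312.3 118.9] 910 [0.6314 0.0416 0.022 ] ((632.7388916015625, 41.720455169677734), (45.0341796875, 34.88397979736328), 83.6902084350586) [0.6314 0.0416 0.0238]
r [260.9 235.3] 317 [0.4924 0.1303 0.022 ] ((492.02685546875, 130.28790283203125), (26.51143455505371, 26.776765823364258), 53.50724411010742) [0.4922 0.1305 0.0213]
```

View pics/w1.png

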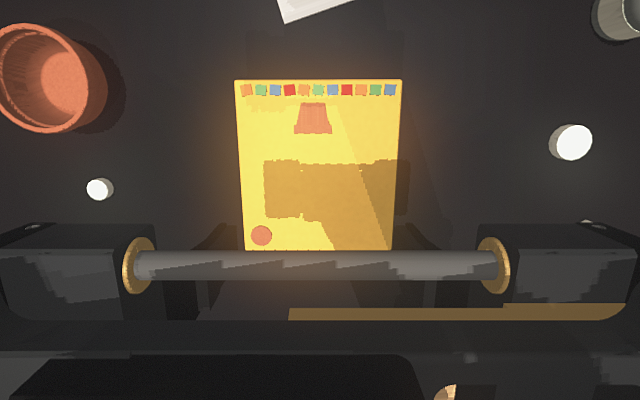

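The wrist picture shows the panel with chips at row 90 and the pot at (312,119). The gripper hides everything below row 250, so I look at pieces ahead of the tool. Next I go beside the stem.

```bash
python3 -c "
from h import *
go(.385,.27,.16,56.5)"
```

```text
go: x -0.2149 y -0.1983 z 0.0899 yaw -1.127 | tcp [0.5699 0.0434 0.2499] rot [ 1.7997e+02  9.0000e-02 -8.0900e+00] w 0.0872 F [ 0.  -1.5  0.1] t 1.87 q7 -109.7
```

Emit:
servo_tool(plan=[[[0.087, -0.215, -0.198, 0.09, -1.127], [0.087, -0.215, -0.198, 0.09, -1.127], [0.087, -0.215, -0.198, 0.09, -1.127], [0.087, -0.215, -0.198, 0.09, -1.127], [0.087, -0.215, -0.198, 0.09, -1.127], [0.087, -0.215, -0.198, 0.09, -1.127], [0.087, -0.215, -0.198, 0.09, -1.127], [0.087, -0.215, -0.198, 0.09, -1.127], [0.087, -0.215, -0.198, 0.09, -1.127], [0.087, -0.215, -0.198, 0.09, -1.127], [0.087, -0.215, -0.198, 0.09, -1.127], [0.087, -0.215, -0.198, 0.09, -1.127]]])

```text
time_s: 2.87
tool_pos: [0.3859, 0.2681, 0.1603]
tool_rot: [-180.0, 0.1, 56.1]
force: [-0.0, -0.3, 0.0]
grip_width: 0.0868
```

```bash
cat >> h.py <<'E'
def whites(c,z,minpx=150,rows=250):
    im=c["image"]; hsv=cv2.cvtColor(im,cv2.COLOR_RGB2HSV); W=world(c)
    w=(hsv[...,2]>120)&(hsv[...,1]<70)&(abs(W[...,2]-z)<.006)
    w[rows:]=0
    for m,ct in blobs(w,minpx):
        print("white",ct.round(1),m.sum(),"mean",W[m].mean(0).round(4),"rect",[np.round(a,1) for a in rect(c,m,z)])
E
python3 - <<'E'
from h import *
c=read_camera("wrist"); cv2.imwrite("pics/w2.png",c["image"][...,::-1]); whites(c,.016); go(.4203,.3205,.10,56.5)
E
```

```text
white [458.6   9. ] 580 mean [0.5778 0.3295 0.014 ] rect [array([575.9, 328.2]), array([17.2, 27.9]), np.float64(56.1)]
white [317.  117.4] 1364 mean [0.4233 0.322  0.0161] rect [array([423.1, 321.5]), array([54.2, 21.2]), np.float64(56.1)]
go: x 0.0625 y -0.0004 z 0.0603 yaw -0.006 | tcp [0.3858 0.2683 0.1603] rot [-1.7996e+02  5.0000e-02  5.6160e+01] w 0.087 F [-0.3 -0.7  0.8] t 2.92 q7 -71.8
```

View pics/w2.png

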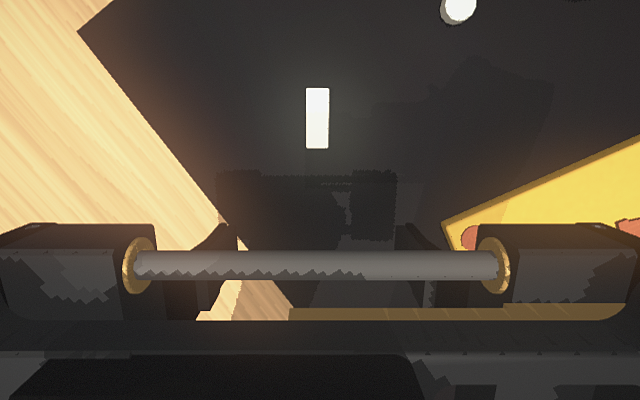

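Stem found at pixel (317,117), so (0.423, 0.3215) turned 56.1°. Grasping it.

Emit:
servo_tool(plan=[[[0.06, 0.064, 0.001, 0.06, 0], [0.06, 0.064, 0.001, 0.09, 0], [0.06, 0.064, 0.001, 0.12, 0], [0.06, 0.064, 0.001, 0.145, 0], [0.06, 0.064, 0.001, 0.157, 0], [0.06, 0.064, 0.001, 0.157, 0], [0.01, 0.064, 0.001, 0.157, 0], [0.01, 0.064, 0.001, 0.157, 0], [0.01, 0.064, 0.001, 0.157, 0], [0.01, 0.064, 0.001, 0.157, 0], [0.01, 0.064, 0.001, 0.157, 0], [0.01, 0.064, 0.001, 0.157, 0]]], force=20)

```text
time_s: 3.92
tool_pos: [0.4224, 0.3206, 0.0035]
tool_rot: [-180.0, 0.0, 56.1]
force: [0.5, 0.0, -0.2]
grip_width: 0.028
```

Run:
```python
from h import *
a=np.radians(172.2); P=np.array([.631,.0415]); py=np.array([np.cos(a),np.sin(a)]); px=np.array([py[1],-py[0]])
for n,x,y in(("stem",0,.061),("head",0,.126),("leaf",-.044,.061)): print(n,(P+px*x+py*y).round(4))
t=P+py*.061; go(t[0],t[1],.10,172.2)
```

```text
stem [0.5706 0.0498]
head [0.5062 0.0586]
leaf [0.5646 0.0062]
go: x -0.1423 y 0.2740 z -0.0965 yaw 1.116 | tcp [0.4224 0.3206 0.0035] rot [-1.7999e+02  4.0000e-02  5.6120e+01] w 0.028 F [ 0.5  0.  -0.2] t 3.92 q7 -90.4
```

Emit:
servo_tool(plan=[[[0.01, 0, 0, 0, 0], [0.01, 0, 0, 0, 0], [0.01, 0, 0, 0, 0], [0.01, 0, 0, -0.03, 0], [0.01, 0, 0, -0.06, 0], [0.01, 0, 0, -0.0965, 0], [0.01, -0.142, 0.274, -0.0965, 1.116], [0.01, -0.142, 0.274, -0.0965, 1.116], [0.01, -0.142, 0.274, -0.0965, 1.116], [0.01, -0.142, 0.274, -0.0965, 1.116], [0.01, -0.142, 0.274, -0.0965, 1.116], [0.01, -0.142, 0.274, -0.0965, 1.116]]])

```text
time_s: 4.92
tool_pos: [0.5432, 0.0995, 0.1003]
tool_rot: [180.0, 0.0, 12.8]
force: [0.7, 0.2, -0.3]
grip_width: 0.0215
```

Run:
```python
from h import *
go(.5706,.0498,.022,172.2)
```

```text
go: x 0.0157 y 0.0546 z 0.0783 yaw 0.360 | tcp [0.5432 0.0995 0.1003] rot [1.7995e+02 1.0000e-02 1.2810e+01] w 0.0215 F [ 0.7  0.2 -0.3] t 4.92 q7 -98.4
```

Emit:
servo_tool(plan=[[[0.01, 0.016, 0.055, 0.04, 0.36], [0.01, 0.016, 0.055, 0.04, 0.36], [0.01, 0.016, 0.055, 0.04, 0.36], [0.01, 0.016, 0.055, 0.04, 0.36], [0.01, 0.016, 0.055, 0.04, 0.36], [0.01, 0.016, 0.055, 0.04, 0.36]]])

```text
time_s: 5.42
tool_pos: [0.571, 0.0512, 0.0609]
tool_rot: [-180.0, -0.1, -7.5]
force: [0.5, 0.4, 0.3]
grip_width: 0.0218
```

```bash
cat >> h.py <<'E'
def pot(c,rows=260):
    hsv=cv2.cvtColor(c["image"],cv2.COLOR_RGB2HSV); W=world(c)
    red=(hsv[...,0]<13)&(hsv[...,1]>100)&(abs(W[...,0]-.631)<.035)&(abs(W[...,1]-.0415)<.035); red[rows:]=0
    for m,ct in blobs(red,200): print("pot",ct.round(1),m.sum(),"mean",W[m].mean(0).round(4),"rect",[np.round(a,1) for a in rect(c,m,.022)])
E
python3 - <<'E'
from h import *
c=read_camera("wrist"); cv2.imwrite("pics/w3.png",c["image"][...,::-1]); pot(c); go(.5706,.0498,.022,172.2)
E
```

```text
pot [320.  126.6] 3489 mean [0.6313 0.0421 0.0232] rect [array([632.6,  42. ]), array([45.8, 35.3]), np.float64(82.5)]
go: x -0.0003 y 0.0015 z 0.0391 yaw 0.005 | tcp [0.5711 0.0512 0.0611] rot [ 1.80e+02 -7.00e-02 -7.54e+00] w 0.0219 F [ 1.1 -0.1 -0. ] t 5.47 q7 -114.3
```

View pics/w3.png

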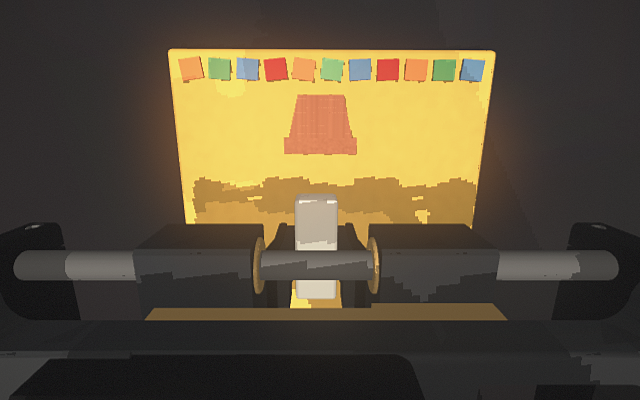

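Run:
```python
from h import *
c=read_camera("wrist"); hsv=cv2.cvtColor(c["image"],cv2.COLOR_RGB2HSV); W=world(c)
yel=(hsv[...,2]>70)&(hsv[...,1]>90)&(abs(W[...,2]-.019)<.006); yel[215:]=0
def line(p):
    vx,vy,x,y=cv2.fitLine(np.array(p,np.float32),cv2.DIST_HUBER,0,.01,.01).ravel(); return round(float(np.degrees(np.arctan2(vy,vx)))%180,2)
L=[];R=[];T=[]
for v in range(70,212):
    u=np.flatnonzero(yel[v]);
    if len(u)>50: L.append(plane(c,u[0],v,.018)[:2]*1000);R.append(plane(c,u[-1],v,.018)[:2]*1000)
for u in range(185,480):
    v=np.flatnonzero(yel[:,u]); T.append(plane(c,u,v[0],.018)[:2]*1000)
print("left",line(L),"right",line(R),"far",line(T),"width",np.linalg.norm(L[0]-R[0]),(np.mean(L,0)+np.mean(R,0))/2)
w=(hsv[...,1]<60)&(hsv[...,2]>110); w[:185]=0; w[222:]=0; w[:,:285]=0; w[:,350:]=0
for v in (200,205,210,215,220):
    u=np.flatnonzero(w[v]); print(v,u[0],u[-1],plane(c,u[0],v,.0736).round(4),plane(c,u[-1],v,.0736).round(4))
print("first row",np.flatnonzero(w.sum(1)>20)[0], plane(c,316,np.flatnonzero(w.sum(1)>20)[0],.0736).round(4),plane(c,316,215,.0736).round(4))
go(.5706,.0498,.022,172.2)
```

```text
left 172.22 right 172.18 far 82.22 width 196.59790582500756 [620.89271815  37.02108356]
200 296 336 [0.6001 0.0588 0.0736] [0.5976 0.0392 0.0736]
205 295 337 [0.5977 0.0597 0.0736] [0.5949 0.039  0.0736]
210 295 337 [0.5951 0.06   0.0736] [0.5924 0.0393 0.0736]
215 295 336 [0.5925 0.0604 0.0736] [0.5898 0.0401 0.0736]
220 295 336 [0.5899 0.0608 0.0736] [0.5872 0.0404 0.0736]
first row 195 [0.6014 0.0487 0.0736] [0.5911 0.05   0.0736]
go: x -0.0003 y 0.0013 z 0.0391 yaw 0.004 | tcp [0.5711 0.051  0.0611] rot [ 1.7999e+02 -8.0000e-02 -7.5700e+00] w 0.0218 F [ 0.2 -0.6 -0.6] t 5.52 q7 -114.3
```

Emit:
servo_tool(plan=[[[0.01, 0, 0.0022, 0.015, 0.004], [0.01, 0, 0.0022, 0.028, 0.004], [0.01, 0, 0.0022, 0.036, 0.004], [0.01, 0, 0.0022, 0.0396, 0.004], [0.01, 0, 0.0022, 0.0396, 0.004], [0.01, 0, 0.0022, 0.0396, 0.004], [0.045, 0, 0.0022, 0.0396, 0.004], [0.045, 0, 0.0022, 0.0396, 0.004], [0.045, 0, 0.0022, 0.0396, 0.004], [0.045, 0, 0.0022, 0.02, 0.004], [0.045, 0, 0.0022, -0.02, 0.004], [0.045, -0.02, 0.0022, -0.06, 0.004]]])

```text
time_s: 6.52
tool_pos: [0.5536, 0.0505, 0.1188]
tool_rot: [-179.9, -0.1, -7.9]
force: [1.4, -0.8, 2.1]
grip_width: 0.0443
```

Emit:
servo_tool(plan=[[[0.045, -0.04, 0, -0.04, 0], [0.045, -0.04, 0, -0.04, 0], [0.045, -0.04, 0, -0.04, 0]]])

```text
time_s: 6.77
tool_pos: [0.5143, 0.0568, 0.1624]
tool_rot: [-180.0, -0.4, -7.8]
force: [-0.3, 0.1, -0.4]
grip_width: 0.0449
```

Run:
```python
from h import *
c=read_camera("wrist"); cv2.imwrite("pics/w4.png",c["image"][...,::-1]); pot(c); whites(c,.034); go(.5711,.0488,.022,172.2)
c=read_camera("top"); pot(c,400); whites(c,.034,60,400)
```

```text
pot [316.3  57.8] 1769 mean [0.6309 0.0419 0.0222] rect [array([632.7,  41.8]), array([45.2, 35.6]), np.float64(82.2)]
white [315.5 126.8] 1491 mean [0.5716 0.0507 0.0341] rect [array([571. ,  50.8]), array([21.2, 54.8]), np.float64(82.2)]
go: x 0.0570 y -0.0007 z 0.1384 yaw -0.001 | tcp [0.5146 0.0559 0.1604] rot [-179.99   -0.3    -7.87] w 0.0451 F [ 0.8  0.6 -0.2] t 6.82 q7 -110.1
```

View pics/w4.png

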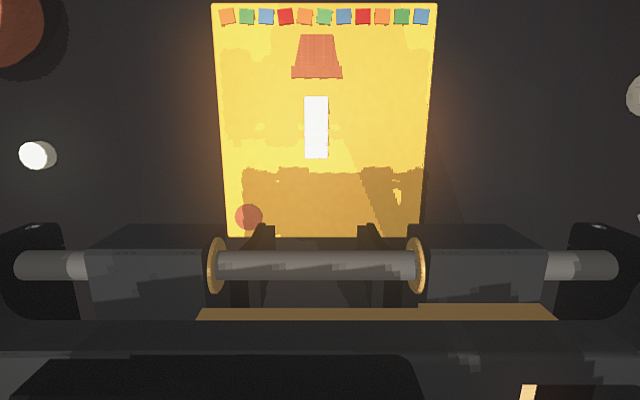

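Stem placed at pixel (316,127): about 15.5 mm from the rim, aligned at 172.2°, within 1 mm of the pot's midline. Next is the head.

```bash
python3 -c "
from h import *
go(.498,-.268,.16,-7.8)"
```

```text
go: x 0.0284 y 0.3227 z -0.0011 yaw -0.002 | tcp [0.5143 0.0555 0.1589] rot [-1.7998e+02 -1.6000e-01 -7.9100e+00] w 0.045 F [ 0.2 -0.2 -0.9] t 6.87 q7 -110.1
```

Emit:
servo_tool(plan=[[[0.08, 0.028, 0.323, 0, 0], [0.08, 0.028, 0.323, 0, 0], [0.08, 0.028, 0.323, 0, 0], [0.08, 0.028, 0.323, 0, 0], [0.08, 0.028, 0.323, 0, 0], [0.08, 0.028, 0.323, 0, 0], [0.08, 0.028, 0.323, 0, 0], [0.08, 0.028, 0.323, 0, 0], [0.08, 0.028, 0.323, 0, 0], [0.08, 0.028, 0.323, 0, 0], [0.08, 0.028, 0.323, 0, 0], [0.08, 0.028, 0.323, 0, 0]]])

```text
time_s: 7.87
tool_pos: [0.498, -0.2663, 0.1577]
tool_rot: [-179.9, -0.1, -7.8]
force: [0.6, 0.8, 0.1]
grip_width: 0.0798
```

```bash
python3 -c "
from h import *
whites(read_camera('wrist'),.016); go(.5575,-.276,.0035,-7.8)"
```

```text
white [319.7 121.2] 1690 mean [ 0.5586 -0.2765  0.0161] rect [array([ 558.6, -276.3]), array([42.4, 42.1]), np.float64(82.3)]
white [360.9 240.8] 638 mean [ 0.4331 -0.303   0.0156] rect [array([ 427.8, -301.5]), array([32. , 35.8]), np.float64(26.8)]
go: x 0.0602 y 0.0017 z 0.1546 yaw 0.001 | tcp [ 0.4981 -0.2662  0.1581] rot [-1.7992e+02 -1.0000e-01 -7.7300e+00] w 0.0802 F [-0.3 -0.4 -0.1] t 7.92 q7 -75.2
```

Emit:
servo_tool(plan=[[[0.08, 0.061, 0.0026, 0.04, 0], [0.08, 0.061, 0.0026, 0.08, 0], [0.08, 0.061, 0.0026, 0.115, 0], [0.08, 0.061, 0.0026, 0.143, 0], [0.08, 0.061, 0.0026, 0.1546, 0], [0.08, 0.061, 0.0026, 0.1546, 0], [0.03, 0.061, 0.0026, 0.1546, 0], [0.03, 0.061, 0.0026, 0.1546, 0], [0.03, 0.061, 0.0026, 0.1546, 0], [0.03, 0.061, 0.0026, 0.1546, 0], [0.03, 0.061, 0.0026, 0.1546, 0], [0.03, 0.061, 0.0026, 0.1546, 0]]])

```text
time_s: 8.92
tool_pos: [0.5585, -0.277, 0.0039]
tool_rot: [-179.9, -0.1, -7.7]
force: [-1.1, -0.3, -0.8]
grip_width: 0.0477
```

Emit:
servo_tool(plan=[[[0.03, 0, 0, 0, 0], [0.03, 0, 0, 0, 0], [0.03, 0, 0, -0.03, 0], [0.03, 0, 0, -0.06, 0], [0.03, 0, 0, -0.1, 0], [0.03, 0, 0, -0.1, 0]]])

```text
time_s: 9.42
tool_pos: [0.5631, -0.279, 0.1123]
tool_rot: [179.8, -0.8, -7.7]
force: [1.5, -0.8, 0.4]
grip_width: 0.0433
```

```bash
python3 -c "
from h import *
go(.5067,.0577,.06,-7.8)"
```

```text
go: x -0.1012 y -0.3260 z 0.0523 yaw 0.001 | tcp [ 0.5631 -0.279   0.1123] rot [179.82  -0.84  -7.74] w 0.0433 F [ 1.5 -0.8  0.4] t 9.42 q7 -78.9
```

Emit:
servo_tool(plan=[[[0.03, -0.101, -0.326, 0.012, 0], [0.03, -0.101, -0.326, 0.012, 0], [0.03, -0.101, -0.326, 0.012, 0], [0.03, -0.101, -0.326, 0.012, 0], [0.03, -0.101, -0.326, 0.012, 0], [0.03, -0.101, -0.326, 0.012, 0], [0.03, -0.101, -0.326, 0.012, 0], [0.03, -0.101, -0.326, 0.012, 0], [0.03, -0.101, -0.326, 0.012, 0], [0.03, -0.101, -0.326, 0.052, 0], [0.03, -0.101, -0.326, 0.052, 0], [0.03, -0.101, -0.326, 0.052, 0]]])

```text
time_s: 10.42
tool_pos: [0.5057, 0.057, 0.0563]
tool_rot: [179.8, -0.6, -7.7]
force: [-0.9, -0.3, -0.7]
grip_width: 0.0433
```

Run:
```python
from h import *
c=read_camera("wrist"); pot(c); whites(c,.034); go(.5067,.0577,.022,-7.8)
cv2.imwrite("pics/w5.png",c["image"][...,::-1])
```

```text
pot [314.4  21. ] 2986 mean [0.6249 0.043  0.0222] rect [array([625.4,  43.1]), array([45.7, 20.5]), np.float64(82.3)]
white [313.5 117.4] 3676 mean [0.5722 0.0507 0.0341] rect [array([571.3,  50.8]), array([21.4, 54.6]), np.float64(81.9)]
go: x -0.0008 y -0.0007 z 0.0358 yaw 0.000 | tcp [0.5073 0.0569 0.0578] rot [179.82  -0.76  -7.78] w 0.0432 F [-0.  -0.4 -0.4] t 10.47 q7 -113.6
```

View pics/w5.png

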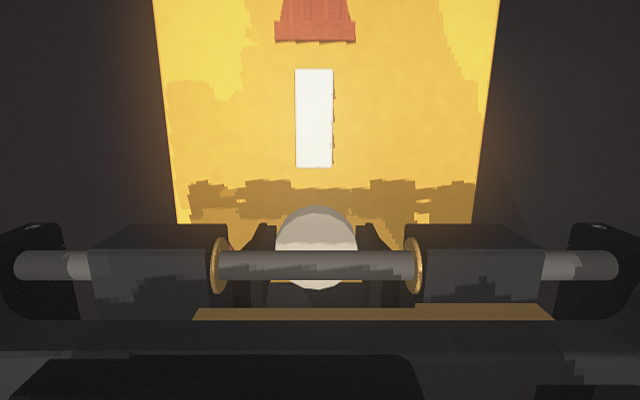

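Stem still in place at (314,117); the head is held at (316,235). Placing it.

Emit:
servo_tool(plan=[[[0.03, -0.0008, -0.0007, 0.012, 0], [0.03, -0.0008, -0.0007, 0.024, 0], [0.03, -0.0008, -0.0007, 0.032, 0], [0.03, -0.0008, -0.0007, 0.0358, 0], [0.03, -0.0008, -0.0007, 0.0358, 0], [0.03, -0.0008, -0.0007, 0.0358, 0], [0.06, -0.0008, -0.0007, 0.0358, 0], [0.06, -0.0008, -0.0007, 0.0358, 0], [0.06, -0.0008, -0.0007, 0.0358, 0], [0.06, -0.0008, -0.0007, 0.015, 0], [0.06, -0.0008, -0.0007, -0.02, 0], [0.06, -0.0008, -0.0007, -0.06, 0]]])

```text
time_s: 11.47
tool_pos: [0.5039, 0.0579, 0.117]
tool_rot: [179.8, -0.5, -7.8]
force: [1.1, -1.2, 0.9]
grip_width: 0.0592
```

Run:
```python
from h import *
go(.45,.065,.16,-7.8)
```

```text
go: x -0.0544 y 0.0003 z -0.0430 yaw 0.001 | tcp [0.5039 0.0579 0.117 ] rot [179.81  -0.48  -7.76] w 0.0592 F [ 1.1 -1.2  0.9] t 11.47 q7 -111.2
```

Emit:
servo_tool(plan=[[[0.06, -0.0544, 0, -0.043, 0], [0.06, -0.0544, 0, -0.043, 0], [0.06, -0.0544, 0, -0.043, 0], [0.06, -0.0544, 0, -0.043, 0]]])

```text
time_s: 11.8
tool_pos: [0.4501, 0.0654, 0.161]
tool_rot: [179.7, -0.7, -7.7]
force: [-0.6, 1.2, -0.8]
grip_width: 0.0598
```

Run:
```python
from h import *
c=read_camera("wrist"); pot(c); whites(c,.034); go(.5067,.0577,.022,-7.8)
c=read_camera("top"); pot(c,400); whites(c,.034,60,400)
```

```text
white [315.   50.9] 1753 mean [0.5707 0.0506 0.0341] rect [array([570.2,  50.8]), array([20.9, 55.2]), np.float64(82.3)]
white [315.3 128.1] 1805 mean [0.5071 0.0591 0.0341] rect [array([506.9,  58.9]), array([42.3, 42.2]), np.float64(37.1)]
go: x 0.0571 y -0.0003 z 0.1379 yaw 0.001 | tcp [0.4501 0.0651 0.1599] rot [179.76  -0.6   -7.77] w 0.0597 F [-0.3  0.5 -0.7] t 11.85 q7 -108.2
pot [313.2 186.1] 208 mean [0.628  0.0415 0.0212] rect [array([629.3,  41.3]), array([40. , 32.9]), np.float64(81.8)]
white [309.5 212.1] 227 mean [0.5669 0.0503 0.0332] rect [array([567. ,  50.1]), array([21.1, 55.5]), np.float64(81.9)]
```

Head is down with a gap of about 14–15 mm, in line to within 0.5 mm. Next is the leaf, viewed at yaw 27.

```bash
python3 -c "
from h import *
go(.369,-.330,.16,27)"
```

```text
go: x -0.0267 y 0.4024 z -0.0008 yaw -0.607 | tcp [0.4499 0.0651 0.1592] rot [179.79  -0.5   -7.78] w 0.0598 F [-0.5  0.1 -0.1] t 11.9 q7 -108.2
```

Emit:
servo_tool(plan=[[[0.07, 0.03, 0.2, -0.001, -0.3], [0.07, 0.03, 0.2, -0.001, -0.3], [0.07, 0.03, 0.2, -0.001, -0.3], [0.07, 0.03, 0.2, -0.001, -0.3], [0.07, 0.03, 0.2, -0.001, -0.3], [0.07, -0.027, 0.402, -0.001, -0.607], [0.07, -0.027, 0.402, -0.001, -0.607], [0.07, -0.027, 0.402, -0.001, -0.607], [0.07, -0.027, 0.402, -0.001, -0.607], [0.07, -0.027, 0.402, -0.001, -0.607], [0.07, -0.027, 0.402, -0.001, -0.607], [0.07, -0.027, 0.402, -0.001, -0.607]]])

```text
time_s: 12.9
tool_pos: [0.3649, -0.3353, 0.1595]
tool_rot: [179.6, -0.1, 26.5]
force: [0.5, -0.2, 0.1]
grip_width: 0.0697
```

```bash
python3 -c "
from h import *
whites(read_camera('wrist'),.016); go(.4225,-.3026,.0035,27)"
```

```text
white [312.5 116. ] 1474 mean [ 0.4237 -0.3027  0.0161] rect [array([ 423.5, -302.7]), array([34.7, 35.3]), np.float64(26.4)]
go: x 0.0631 y -0.0015 z 0.1560 yaw -0.006 | tcp [ 0.3667 -0.3322  0.1595] rot [179.7   -0.19  26.65] w 0.0697 F [-0.5  1.  -0.2] t 12.95 q7 -24.4
```

Emit:
servo_tool(plan=[[[0.07, 0.064, -0.0005, 0.04, 0.003], [0.07, 0.064, -0.0005, 0.08, 0.003], [0.07, 0.064, -0.0005, 0.115, 0.003], [0.07, 0.064, -0.0005, 0.143, 0.003], [0.07, 0.064, -0.0005, 0.1558, 0.003], [0.07, 0.064, -0.0005, 0.1558, 0.003], [0.025, 0.064, -0.0005, 0.1558, 0.003], [0.025, 0.064, -0.0005, 0.1558, 0.003], [0.025, 0.064, -0.0005, 0.1558, 0.003], [0.025, 0.064, -0.0005, 0.1558, 0.003], [0.025, 0.064, -0.0005, 0.1558, 0.003], [0.025, 0.064, -0.0005, 0.1558, 0.003]]])

```text
time_s: 13.95
tool_pos: [0.4246, -0.3035, 0.0039]
tool_rot: [179.7, -0.2, 26.5]
force: [-0.5, 0.4, 0.5]
grip_width: 0.0376
```

Emit:
servo_tool(plan=[[[0.025, 0, 0, 0, 0], [0.025, 0, 0, 0, 0], [0.025, 0, 0, -0.03, 0], [0.025, 0, 0, -0.06, 0], [0.025, 0, 0, -0.1, 0], [0.025, 0, 0, -0.1, 0]]])

```text
time_s: 14.45
tool_pos: [0.4283, -0.306, 0.1115]
tool_rot: [179.1, -0.5, 26.5]
force: [2.2, -0.9, 0.8]
grip_width: 0.0358
```

```bash
python3 -c "
from h import *
go(.5651,.0053,.08,82.2)"
```

```text
go: x 0.2612 y -0.2177 z 0.0315 yaw -0.973 | tcp [ 0.4283 -0.306   0.1115] rot [179.05  -0.54  26.47] w 0.0358 F [ 2.2 -0.9  0.8] t 14.45 q7 -32.0
```

Emit:
servo_tool(plan=[[[0.025, 0.261, -0.218, 0, -0.973], [0.025, 0.261, -0.218, 0, -0.973], [0.025, 0.261, -0.218, 0, -0.973], [0.025, 0.261, -0.218, 0, -0.973], [0.025, 0.261, -0.218, 0, -0.973], [0.025, 0.261, -0.218, 0, -0.973], [0.025, 0.261, -0.218, 0, -0.973], [0.025, 0.261, -0.218, 0, -0.973], [0.025, 0.261, -0.218, 0, -0.973], [0.025, 0.261, -0.218, 0.03, -0.973], [0.025, 0.261, -0.218, 0.03, -0.973], [0.025, 0.261, -0.218, 0.03, -0.973]]])

```text
time_s: 15.45
tool_pos: [0.5636, 0.0046, 0.0788]
tool_rot: [179.3, 0.5, 82.2]
force: [1.2, 0.5, -0.1]
grip_width: 0.0356
```

Run:
```python
from h import *
c=read_camera("wrist"); whites(c,.034); go(.5651,.0053,.06,82.2)
cv2.imwrite("pics/w6.png",c["image"][...,::-1])
```

```text
white [217.1 148.9] 3496 mean [0.5077 0.0598 0.034 ] rect [array([507.8,  59.2]), array([42.5, 43.2]), np.float64(75.9)]
white [315.1 148.6] 2814 mean [0.5709 0.0514 0.0341] rect [array([570.9,  51.3]), array([21.5, 55. ]), np.float64(82.1)]
go: x 0.0010 y 0.0003 z 0.0201 yaw -0.001 | tcp [0.5647 0.0043 0.0801] rot [179.1    0.5   82.13] w 0.0356 F [-0.5 -0.1 -0.6] t 15.5 q7 -18.3
```

View pics/w6.png

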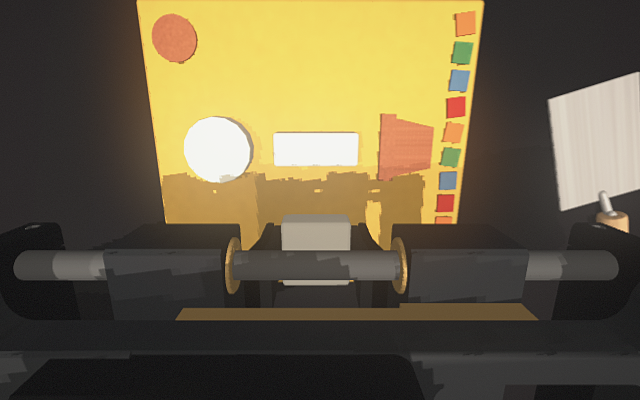

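Leaf held at (316,250), aligned with the stem at (316,149). The gaps between head, stem and pot look equal. Lowering the leaf.

Emit:
servo_tool(plan=[[[0.025, 0.0024, 0, 0.02, -0.001], [0.025, 0.0024, 0, 0.04, -0.001], [0.025, 0.0024, 0, 0.052, -0.001], [0.025, 0.0024, 0, 0.058, -0.001], [0.025, 0.0024, 0, 0.058, -0.001], [0.025, 0.0024, 0, 0.058, -0.001], [0.055, 0.0024, 0, 0.058, -0.001], [0.055, 0.0024, 0, 0.058, -0.001], [0.055, 0.0024, 0, 0.058, -0.001], [0.055, 0.0024, 0, 0.04, -0.001], [0.055, 0.0024, 0, 0, -0.001], [0.055, -0.03, 0, -0.04, -0.001]]])

```text
time_s: 16.5
tool_pos: [0.561, -0.0124, 0.1141]
tool_rot: [179.1, 0.2, 82.7]
force: [1.3, 0.4, 1.1]
grip_width: 0.0543
```

Emit:
servo_tool(plan=[[[0.055, -0.05, 0, -0.04, 0], [0.055, -0.05, 0, -0.04, 0], [0.055, -0.05, 0, -0.04, 0], [0.055, -0.05, 0, -0.04, 0]]])

```text
time_s: 16.83
tool_pos: [0.5546, -0.0625, 0.1553]
tool_rot: [179.0, 0.2, 82.5]
force: [0.2, 1.1, -0.9]
grip_width: 0.0545
```

Run:
```python
from h import *
c=read_camera("wrist"); pot(c);whites(c,.034); go(.5651,.0053,.06,82.2)
cv2.imwrite("pics/w7.png",c["image"][...,::-1])
```

```text
pot [382.4  59.4] 1843 mean [0.6301 0.043  0.0221] rect [array([631.8,  42.3]), array([44.6, 35.9]), np.float64(82.3)]
white [236.6  56.6] 2318 mean [0.5072 0.0592 0.0341] rect [array([507.4,  58.9]), array([42.5, 43.1]), np.float64(80.1)]
white [313.3  57.1] 1886 mean [0.5702 0.0508 0.034 ] rect [array([570.5,  50.7]), array([22.3, 54.6]), np.float64(81.7)]
white [316.1 113.4] 1704 mean [0.5666 0.0055 0.0341] rect [array([566.6,   5.2]), array([34.6, 35.3]), np.float64(82.6)]
go: x 0.0672 y 0.0027 z 0.0940 yaw 0.008 | tcp [ 0.5538 -0.061   0.154 ] rot [179.15   0.21  82.68] w 0.0553 F [ 0.4  1.3 -1.3] t 16.88 q7 -8.0
```

View pics/w7.png

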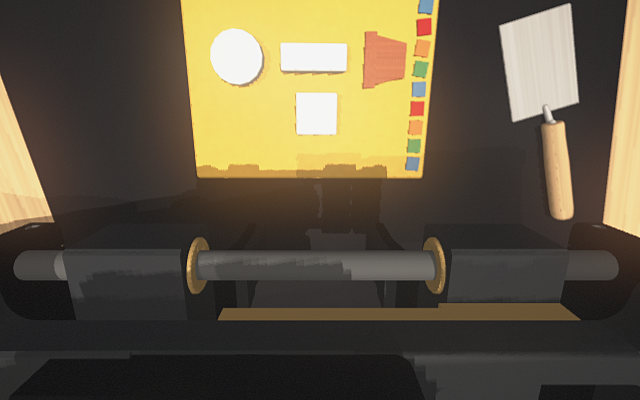

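Leaf at (316,113) is about 2.5 mm low against the stem's middle, with a gap of 16.5 mm. I'll regrasp it and shift it slightly.

Emit:
servo_tool(plan=[[[0.055, 0.0674, 0.0036, 0.03, 0.008], [0.055, 0.0674, 0.0036, 0.06, 0.008], [0.055, 0.0674, 0.0036, 0.09, 0.008], [0.055, 0.0674, 0.0036, 0.115, 0.008], [0.055, 0.0674, 0.0036, 0.13, 0.008], [0.055, 0.0674, 0.0036, 0.1315, 0.008], [0.025, 0.0674, 0.0036, 0.1315, 0.008], [0.025, 0.0674, 0.0036, 0.1315, 0.008], [0.025, 0.0674, 0.0036, 0.1315, 0.008], [0.025, 0.0674, 0.0036, 0.1315, 0.008], [0.025, 0.0674, 0.0036, 0.1315, 0.008], [0.025, 0.0674, 0.0036, 0.1315, 0.008]]])

```text
time_s: 17.88
tool_pos: [0.5679, 0.0046, 0.0224]
tool_rot: [179.1, 0.2, 82.2]
force: [0.7, 0.0, -0.4]
grip_width: 0.0357
```

```bash
python3 -c "
from h import *
go(.5651,.0053,.06,82.2)"
```

```text
go: x 0.0003 y -0.0028 z -0.0376 yaw 0.000 | tcp [0.5679 0.0046 0.0224] rot [179.14   0.2   82.22] w 0.0357 F [ 0.7  0.  -0.4] t 17.88 q7 -20.1
```

Emit:
servo_tool(plan=[[[0.025, 0, 0, -0.004, 0], [0.025, 0.0013, -0.0036, -0.004, 0], [0.025, 0.0013, -0.0036, -0.004, 0], [0.025, 0.0013, -0.0036, 0, 0], [0.025, 0.0013, -0.0036, 0, 0], [0.025, 0.0013, -0.0036, 0, 0]]])

```text
time_s: 18.38
tool_pos: [0.5644, 0.0064, 0.0222]
tool_rot: [179.1, 0.2, 82.2]
force: [0.4, -0.0, 0.4]
grip_width: 0.0361
```

```bash
python3 -c "
from h import *
go(.5645,.0064,.0224,82.2)"
```

```text
go: x 0.0000 y 0.0001 z -0.0002 yaw 0.000 | tcp [0.5644 0.0064 0.0222] rot [179.15   0.2   82.21] w 0.0361 F [ 0.4 -0.   0.4] t 18.38 q7 -20.2
```

Emit:
servo_tool(plan=[[[0.05, 0, 0, 0, 0], [0.05, 0, 0, 0, 0], [0.05, 0, 0, 0, 0], [0.05, 0, 0, -0.02, 0], [0.05, 0, 0, -0.06, 0], [0.05, -0.03, 0, -0.09, 0], [0.05, -0.067, 0, -0.131, 0], [0.05, -0.067, 0, -0.131, 0], [0.05, -0.067, 0, -0.131, 0], [0.05, -0.067, 0, -0.131, 0]]])

```text
time_s: 19.22
tool_pos: [0.5534, -0.0592, 0.1532]
tool_rot: [179.1, 0.2, 82.1]
force: [0.1, -0.7, -0.6]
grip_width: 0.0501
```

Run:
```python
from h import *
c=read_camera("wrist"); pot(c);whites(c,.034); go(.52,.34,.16,-7.8)
```

```text
pot [384.1  62.9] 1866 mean [0.6301 0.0428 0.0221] rect [array([631.7,  42.2]), array([45.3, 35.9]), np.float64(82.3)]
white [237.7  61.2] 2333 mean [0.5072 0.0592 0.0341] rect [array([507.5,  58.9]), array([42.9, 43. ]), np.float64(77.3)]
white [314.7  60.9] 1909 mean [0.5703 0.0509 0.0341] rect [array([570.4,  50.8]), array([21.6, 55. ]), np.float64(82.2)]
white [315.1 116.5] 1707 mean [0.5645 0.0066 0.0341] rect [array([564.4,   6.3]), array([34.5, 35.1]), np.float64(82.2)]
go: x 0.3899 y -0.0859 z -0.0080 yaw -1.570 | tcp [ 0.5527 -0.0579  0.152 ] rot [1.7926e+02 1.4000e-01 8.2260e+01] w 0.0498 F [-0.4  0.1 -1. ] t 19.27 q7 -8.7
```

Leaf is now centred on the stem's middle, with a gap of about 15.5 mm and squared up. Next is the eye.

```bash
python3 -c "
from h import *
go(.532,.292,.16,40)"
```

```text
go: x 0.3439 y -0.0676 z -0.0080 yaw 0.738 | tcp [ 0.5527 -0.0579  0.152 ] rot [1.7926e+02 1.4000e-01 8.2260e+01] w 0.0498 F [-0.4  0.1 -1. ] t 19.27 q7 -8.7
```

Emit:
servo_tool(plan=[[[0.06, 0.344, -0.068, -0.008, 0.738], [0.06, 0.344, -0.068, -0.008, 0.738], [0.06, 0.344, -0.068, -0.008, 0.738], [0.06, 0.344, -0.068, -0.008, 0.738], [0.06, 0.344, -0.068, -0.008, 0.738], [0.06, 0.344, -0.068, -0.008, 0.738], [0.06, 0.344, -0.068, -0.008, 0.738], [0.06, 0.344, -0.068, -0.008, 0.738], [0.06, 0.344, -0.068, -0.008, 0.738], [0.06, 0.344, -0.068, -0.008, 0.738], [0.06, 0.344, -0.068, -0.008, 0.738], [0.06, 0.344, -0.068, -0.008, 0.738]]])

```text
time_s: 20.27
tool_pos: [0.5297, 0.293, 0.1561]
tool_rot: [179.4, -0.2, 40.2]
force: [1.1, -1.1, 0.4]
grip_width: 0.0601
```

```bash
python3 -c "
from h import *
whites(read_camera('wrist'),.014); go(.578,.331,.003,40)"
```

```text
white [318.1 118.6] 668 mean [0.5815 0.3327 0.0141] rect [array([581.4, 332.8]), array([26.5, 26.4]), np.float64(40.2)]
go: x 0.0617 y 0.0001 z 0.1535 yaw 0.000 | tcp [0.5306 0.2914 0.1565] rot [179.38  -0.2   40.01] w 0.06 F [ 0.1 -0.5  0.4] t 20.32 q7 -89.8
```

Emit:
servo_tool(plan=[[[0.06, 0.065, 0.001, 0.04, 0], [0.06, 0.065, 0.001, 0.08, 0], [0.06, 0.065, 0.001, 0.115, 0], [0.06, 0.065, 0.001, 0.143, 0], [0.06, 0.065, 0.001, 0.1535, 0], [0.06, 0.065, 0.001, 0.1535, 0], [0.015, 0.065, 0.001, 0.1535, 0], [0.015, 0.065, 0.001, 0.1535, 0], [0.015, 0.065, 0.001, 0.1535, 0], [0.015, 0.065, 0.001, 0.1535, 0], [0.015, 0.065, 0.001, 0.1535, 0], [0.015, 0.065, 0.001, 0.1535, 0]]])

```text
time_s: 21.32
tool_pos: [0.5826, 0.3313, 0.0034]
tool_rot: [179.4, -0.2, 40.0]
force: [-0.4, -0.2, -0.2]
grip_width: 0.028
```

Emit:
servo_tool(plan=[[[0.015, 0, 0, 0, 0], [0.015, 0, 0, 0, 0], [0.015, 0, 0, -0.03, 0], [0.015, 0, 0, -0.06, 0], [0.015, 0, 0, -0.1, 0], [0.015, 0, 0, -0.1, 0]]])

```text
time_s: 21.82
tool_pos: [0.5855, 0.3353, 0.1122]
tool_rot: [179.2, -1.0, 40.0]
force: [1.6, 2.0, 1.6]
grip_width: 0.027
```

```bash
python3 -c "
from h import *
go(.507,.058,.08,40)"
```

```text
go: x -0.2384 y 0.1620 z 0.0322 yaw 0.000 | tcp [0.5855 0.3353 0.1122] rot [179.25  -0.96  40.01] w 0.027 F [1.6 2.  1.6] t 21.82 q7 -93.4
```

Emit:
servo_tool(plan=[[[0.015, -0.238, 0.162, 0.008, 0], [0.015, -0.238, 0.162, 0.008, 0], [0.015, -0.238, 0.162, 0.008, 0], [0.015, -0.238, 0.162, 0.008, 0], [0.015, -0.238, 0.162, 0.008, 0], [0.015, -0.238, 0.162, 0.008, 0], [0.015, -0.238, 0.162, 0.008, 0], [0.015, -0.238, 0.162, 0.008, 0], [0.015, -0.238, 0.162, 0.032, 0], [0.015, -0.238, 0.162, 0.042, 0], [0.015, -0.238, 0.162, 0.042, 0], [0.015, -0.238, 0.162, 0.042, 0]]])

```text
time_s: 22.82
tool_pos: [0.5075, 0.0591, 0.0678]
tool_rot: [179.3, -0.9, 40.1]
force: [0.0, -0.2, -0.3]
grip_width: 0.0272
```

Run:
```python
from h import *
c=read_camera("wrist"); whites(c,.034); go(.507,.058,.0378,40)
cv2.imwrite("pics/w8.png",c["image"][...,::-1])
```

```text
white [390.5 156.3] 3113 mean [0.5714 0.052  0.034 ] rect [array([570.9,  52.1]), array([22.7, 55.1]), np.float64(82.1)]
white [433.2 202.7] 2479 mean [0.5676 0.0098 0.0339] rect [array([565. ,   7.8]), array([38. , 35.4]), np.float64(82.3)]
white [315.2 210.5] 1776 mean [0.5142 0.0654 0.0339] rect [array([512.4,  63.6]), array([31.6, 42.2]), np.float64(37.3)]
go: x -0.0017 y 0.0001 z 0.0307 yaw 0.002 | tcp [0.5082 0.0592 0.0685] rot [179.28  -0.96  40.09] w 0.0271 F [ 0.7 -0.5 -0.4] t 22.87 q7 -64.7
```

View pics/w8.png

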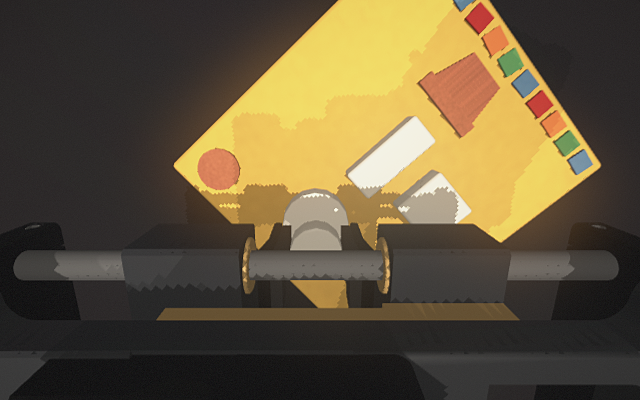

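The eye (315,235) hangs over the head (315,210); stem and leaf are undisturbed. Setting it down.

Emit:
servo_tool(plan=[[[0.015, -0.001, 0, 0.012, 0], [0.015, -0.001, 0, 0.022, 0], [0.015, -0.001, 0, 0.028, 0], [0.015, -0.001, 0, 0.0305, 0], [0.015, -0.001, 0, 0.0305, 0], [0.015, -0.001, 0, 0.0305, 0]]])

```text
time_s: 23.37
tool_pos: [0.508, 0.0588, 0.0376]
tool_rot: [179.3, -0.9, 40.1]
force: [-0.1, -0.1, -0.9]
grip_width: 0.0273
```

```bash
python3 -c "
from h import *
go(.507,.058,.0374,40)"
```

```text
go: x -0.0013 y -0.0001 z 0.0002 yaw 0.002 | tcp [0.508  0.0588 0.0376] rot [179.3   -0.95  40.11] w 0.0273 F [-0.1 -0.1 -0.9] t 23.37 q7 -66.0
```

Within 1 mm. I release, rise and back off far enough to see it.

Emit:
servo_tool(plan=[[[0.04, 0, 0, 0, 0], [0.04, 0, 0, 0, 0], [0.04, 0, 0, 0, 0], [0.04, 0, 0, -0.02, 0], [0.04, 0, 0, -0.06, 0], [0.04, -0.03, 0, -0.09, 0], [0.04, -0.07, 0, -0.13, 0], [0.04, -0.07, 0, -0.13, 0], [0.04, -0.07, 0, -0.13, 0], [0.04, -0.07, 0, -0.13, 0]]])

```text
time_s: 24.2
tool_pos: [0.4524, 0.0132, 0.1671]
tool_rot: [179.2, -1.0, 40.0]
force: [-0.5, -0.0, 0.4]
grip_width: 0.0401
```

Run:
```python
from h import *
c=read_camera("wrist"); whites(c,.034); print("eye"); whites(c,.048)
cv2.imwrite("pics/w9.png",c["image"][...,::-1])
W=world(c); print(readout.get_obs()["tool_pos"])
```

```text
white [367.4  62.9] 1655 mean [0.5704 0.0513 0.0341] rect [array([569.9,  51.2]), array([21.6, 56. ]), np.float64(82.2)]
white [398.8 102.4] 1616 mean [0.5642 0.0069 0.034 ] rect [array([563.9,   6.8]), array([35.8, 36.3]), np.float64(82.3)]
white [312.8 114.3] 969 mean [0.5059 0.0599 0.0341] rect [array([506.5,  59.4]), array([42.5, 42.1]), np.float64(53.4)]
eye
white [314.5 113. ] 801 mean [0.5076 0.0594 0.0481] rect [array([507.5,  59.4]), array([26.9, 26.9]), np.float64(40.0)]
[0.45203529 0.01385417 0.16607391]
```

View pics/w9.png

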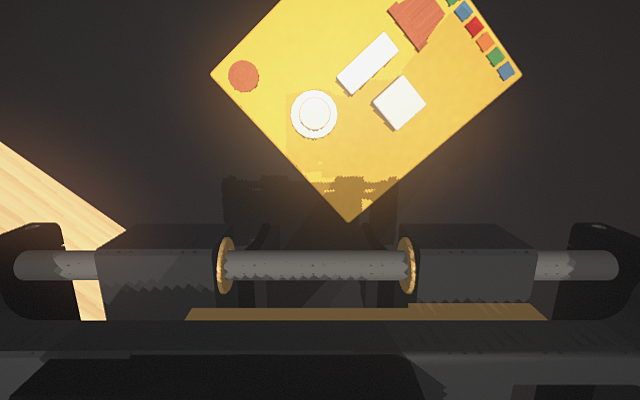

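The eye (314,113) is centred on the head within about 1 mm and flat, with its top at 48 mm. All pieces are in place and the gripper is clear, so I hand in.

```bash
python3 -c "
from cell import env
print(env.sign_off())"
```

```text
the job is handed in; nothing more can be done
None
```

The potted flower is laid out on the panel and handed in at about 24 s of robot time. I placed stem, head, leaf and eye in that order; the leaf went down about 2.5 mm low, so I regrasped it once and shifted it.

Last checks, from the wrist camera unless noted:

| Check | Result |
|---|---|
| Gap pot to stem | about 16 mm (17 mm by the top camera) |
| Gap stem to head | about 14 mm |
| Gap stem to leaf | about 15.5 mm |
| Stem and head on the pot's midline | within about 1 mm |
| Leaf level with the stem's middle | within about 0.5 mm |
| Leaf squared up with the stem | within about 0.2° |
| Eye centred on the head | within about 1 mm, lying flat (top at 48 mm) |

- **Disagreement:** the top and wrist cameras differed by about 3 mm in absolute x, so I judged positions relative to each other in the wrist images.
- **Bystanders:** the bowl, jar and spreader were not touched by any planned motion, but I did not measure them again at the end.

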